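# Scoop the bronze bushings into the oiling dish and oil them

## Task

Pick up the scoop by its orange handle and scoop all three bronze bushings out of the green tray, then tip them from low above into the oiling dish, never touching the bushings with the gripper and never dropping them from a height. Only when all three lie in the dish, press the red nozzle cap of the oil can fully down for a moment and let it spring back up. Leave the scoop lying right way up on the blue pad, and do not knock the turn indicator, the gimbal or the red pitot cover out of place.

Things in the scene. Friction and masses are not known exactly. Their poses are not given: they have to be found in the camera images.
- scoop_grip (a point): Middle of the scoop's orange handle bar, 96 mm long (scoop's x), 18 mm wide (y), 24 mm high. -x points to the scoop's open mouth, z up. It is 75 mm above the pan's underside and 137 mm behind (+x of) the lip; the bar runs level from 89 to 185 mm behind the lip, carried by a 22 mm wide neck on the pan's back wall. Scoop in all 185 x 84 x 87 mm, 0.16 kg.
- scoop_lip (a point): Middle of the front lip of the aluminium scoop's pan, at its underside. Same axes as the handle. Pan: flat floor 2 mm thick with a rounded lip, 110 mm long from lip to back (+x), 84 mm wide outside and 79 mm inside, open in front (-x) and on top; side walls 30 mm high that start only 42 mm behind the lip, back wall 35 mm.
- scoop_mid (a point): Underside of the scoop, halfway along its total length of 185 mm (92 mm behind the lip). Same axes as the handle.
- scoop: The whole scoop; origin at the underside of the pan, 60 mm behind the lip and 50 mm before the back. Same axes as the handle.
- tray_floor (a point): Point on the inner floor of the fixed green tray, 4 mm above the bench; z up. The floor runs 95 mm to the foot of the -x end wall (robot side), which is 42 mm high and leans outward, 75 degrees from level; 135 mm to the upright +x end wall, 48 mm to each side wall (y). Other walls 32 mm high, 3 mm thick. Bushing centres start at x -76 to -12 mm, |y| under 32 mm here; the +x part is free.
- bushing_a_mid (a point): Centre of one of three alike squat, barrel-shaped bronze bushings, 34 mm in diameter, 24 mm high, bevelled at both ends (the flat is 19 mm across, the bevel 4 mm high), standing flat in the tray at the start (centre 12 mm above the tray floor). About 70 g, oily and slippery (friction about 0.22: they slide on a surface tipped by 15 degrees).
- bushing_b_mid (a point): Centre of one of three alike squat, barrel-shaped bronze bushings, 34 mm in diameter, 24 mm high, bevelled at both ends (the flat is 19 mm across, the bevel 4 mm high), standing flat in the tray at the start (centre 12 mm above the tray floor). About 70 g, oily and slippery (friction about 0.22: they slide on a surface tipped by 15 degrees).
- bushing_c_mid (a point): Centre of one of three alike squat, barrel-shaped bronze bushings, 34 mm in diameter, 24 mm high, bevelled at both ends (the flat is 19 mm across, the bevel 4 mm high), standing flat in the tray at the start (centre 12 mm above the tray floor). About 70 g, oily and slippery (friction about 0.22: they slide on a surface tipped by 15 degrees).
- bushing_a: The same bushing; origin at the middle of its underside.
- bushing_b: The same bushing; origin at the middle of its underside.
- bushing_c: The same bushing; origin at the middle of its underside.
- dish_floor (a point): Middle of the inner floor of the aluminium oiling dish, 11 mm above the bench, fixed with the oil can on a grey base plate (180 x 225 x 8 mm). Inside 154 mm along x, 124 mm along y; walls 3 mm thick, tops 45 mm above this point. z up; -x faces the robot. The can (62 mm diameter) stands beside the dish, its axis 110 mm away at +y.
- cap_top (a point): Middle of the top of the red nozzle cap, 42 mm in diameter, on the fixed yellow oil can; 144 mm above the bench when up. A thin spout 44 mm long points from it towards the dish. z up. It is pressed straight down.
- nozzle_cap (a joint): How far the sprung cap is pressed, m: 0 up, 0.008 fully down. It starts to move at about 4 N and takes about 9 N fully down; springs back by itself.
- pad_top (a point): Middle of the top of the fixed blue pad, 220 mm (x) by 110 mm (y), 6 mm thick, on which the scoop lies at the start, its mouth towards -x.
- indicator: Bystander: olive drab turn indicator housing, 115 x 83 x 83 mm, origin under its middle.
- gimbal: Bystander: chrome gyro gimbal on a round foot, 90 mm wide, 108 mm high, origin under its foot.
- pitot_cover: Bystander: bright red plastic pitot cover standing on its wide end, 50 mm in diameter, 100 mm high, origin under its middle.
Mind the look-alikes: they are no part of the job. What is shaped like the scoop but pink is not meant. What is shaped like the bushing_c but pink is not meant.

How it is judged:
On the way, in this order (a step that is already met when the one before it is completed fails the run):
1. all three bushings lie in the oiling dish (x of bushing_a_mid in the frame of dish_floor between -0.077 and 0.077 m and y of bushing_a_mid in the frame of dish_floor between -0.062 and 0.062 m and z of bushing_a_mid in the frame of dish_floor between 0 and 0.045 m and x of bushing_b_mid in the frame of dish_floor between -0.077 and 0.077 m and y of bushing_b_mid in the frame of dish_floor between -0.062 and 0.062 m and z of bushing_b_mid in the frame of dish_floor between 0 and 0.045 m and x of bushing_c_mid in the frame of dish_floor between -0.077 and 0.077 m and y of bushing_c_mid in the frame of dish_floor between -0.062 and 0.062 m and z of bushing_c_mid in the frame of dish_floor between 0 and 0.045 m), for 0.3 s.
2. the nozzle cap is pressed down at least 6 of its 8 mm for 0.15 s (value of joint nozzle_cap above 0.006 m), for 0.15 s.
At the end, for the whole second after the job is handed in: All three bushings lie still in the dish, below its rim; the nozzle cap is back up (within 1.5 mm); the scoop lies still, right way up (0.12 rad), on the blue pad, its middle within 60 mm along and 45 mm across of the pad's middle, its underside within 5 mm of the pad's height (all of step 1 and x of scoop_mid in the frame of pad_top between -0.06 and 0.06 m and y of scoop_mid in the frame of pad_top between -0.045 and 0.045 m and z of scoop_mid in the frame of pad_top between -0.004 and 0.005 m and angle between scoop_mid's own z axis and vertical below 0.12 rad and linear speed of each of bushing_a, bushing_b, bushing_c, scoop below 0.03 m/s and value of joint nozzle_cap below 0.0015 m); the robot touches nothing.
It fails at once if a bushing touched by the gripper (contact force between the fingers and bushing_a above 0.3 N or contact force between the fingers and bushing_b above 0.3 N or contact force between the fingers and bushing_c above 0.3 N).
It fails at once if a bushing thrown or dropped from a height (faster than 2 m/s, as after falling 200 mm) (linear speed of any of bushing_a, bushing_b, bushing_c above 2 m/s).
It fails at once if the cap pressed by more than 4 mm before all three bushings are in the dish (value of joint nozzle_cap above 0.004 m and not (x of bushing_a_mid in the frame of dish_floor between -0.077 and 0.077 m and y of bushing_a_mid in the frame of dish_floor between -0.062 and 0.062 m and z of bushing_a_mid in the frame of dish_floor between 0 and 0.045 m and x of bushing_b_mid in the frame of dish_floor between -0.077 and 0.077 m and y of bushing_b_mid in the frame of dish_floor between -0.062 and 0.062 m and z of bushing_b_mid in the frame of dish_floor between 0 and 0.045 m and x of bushing_c_mid in the frame of dish_floor between -0.077 and 0.077 m and y of bushing_c_mid in the frame of dish_floor between -0.062 and 0.062 m and z of bushing_c_mid in the frame of dish_floor between 0 and 0.045 m)).
It fails at once if the indicator, the gimbal or the pitot cover moved by more than 20 mm (distance of any of indicator, gimbal, pitot_cover from where it was at the start of the episode above 0.02 m).
It also fails if it takes over 72 s, if anything falls off the work surface, if the arm or the gripper's body presses on something with over 40 N, if the wrist force passes 120 N, or if a joint passes its speed limit or range.

## Robot

A 6-joint arm with a two-finger parallel gripper is mounted at the origin on the work surface. World frame = base frame: x ahead of the robot, y to its left, z up, the work surface at z = 0. Lengths are in m, angles in rad, forces in N, time in s.
With the tool pointing down it reaches from about 0.425 to 0.95 m from the base axis. Payload 3.5 kg.
Tool frame: the origin (TCP) lies midway between the tips of the shut fingers; the grasp point (between the pads) lies 19 mm behind it; z points along the fingers, y is the direction in which the jaws open and shut (so a half turn about z gives the same grasp; the last joint's range is limited). The gripper opens to 85 mm and grips with 20 to 120 N. Pads are 22 mm wide; open, the fingers measure 114 mm over their backs; the gripper's body (76 mm by 85 mm) begins 54 mm behind the grasp point. The pads swing forward as they close: fully open they stand 13 mm farther back than shut.
Start: joints at [-1.413, 0.286, 1.577, -0, 1.279, -0.15], TCP at [0.205, -0.643, 0.202] pointing down, gripper open.
Joint ranges: [-2.77, 2.77], [-0.9, 2.22], [0.21, 2.48], [-1.53, 4.67], [0.24, 2.81], [-2.84, 2.84]. Speed limits (rad/s): [2.79, 2.79, 3.14, 3.14, 3.14, 3.14].

## Interface

Orientations are given as a unit quaternion [x, y, z, w].
In Python, from plant import * gives the robot as it stands.
- The arm moves only by the shell command python3 -m jog 'ROWS' [FORCE]. ROWS is a JSON object of lists of equal length, an entry for each row: "travel": the shift along the world's x, y, z in mm, a list of three; "dr": the turn, a rotation vector about the world's x, y, z in degrees, a list of three; "jaw": the closure in counts, from 0 (fully open) to 255 (shut). In form: {"travel": [[x, y, z], ...], "dr": [[wx, wy, wz], ...], "jaw": [jaw, ...]}. A call has 1 to 5 rows; each row shifts and turns the commanded pose from where the row before left it; what a row does not reach is not made up. A row lasts 1/12 s, in which the tool goes at most 41.7 mm and 7.16 degrees, less where a joint would pass 70% of its speed; a pose out of reach is approached as far as the arm can. A call is refused whole if a number of a shift passes 41.7 or a number of a turn 7.16, either way. A call with a gripper value outside its range is refused whole. The fingers move at their own pace and stop on an object; FORCE is the grip in N (left out, the last holds). Time passes only in rows, so rows that do not move let the fingers close. It gives the time, the measured TCP pose, the force and the opening at its end, in the units of the state.
- get_state(): the state, without advancing time (a new reading comes with each control period).
- read_camera(name): name is "scene" or "top" or "wrist"; returns the picture (480x640x3 uint8, red, green, blue); there is no depth.
- camera_info(name): a dict with "K" (3x3 intrinsics, pixels), "R" (3x3) and "t" (3): a world point X has camera coordinates R X + t; the wrist camera has in their place "mount" (4x4, takes a point from camera to tool coordinates, whose origin is the TCP and whose axes are the flange's). Camera axes: x right, y down, z forward; pixel columns grow to the right and rows downward; lengths in m; the calibration is good to about 2 mm. A picture is of the moment at which its call begins: read the wrist's pose just before it. camera_info takes no time and is no camera call.
- sign_off(): hands the job in, once; it reports no verdict.
The state is a dict: "time": time; "qpos": joint angles; "dq": joint speeds; "joint_efforts": joint torques, N m; "eef_pos": TCP position; "tcp_rot": TCP orientation; "contact_force": force on the tool from outside, world axes, zero at the start; "wrist_torque": the same for the moment, N m; "opening": opening from 0.0 (shut) to 1.0 (fully open).
Only numpy, scipy, OpenCV 4.12 (cv2) and the standard library are available. Lean on these libraries where they do the work, as an engineer would, in place of code of your own. Each camera call takes 0.05 s, during which the arm holds its last target. There are 200 camera calls.

## Working session

There is one attempt and no reset: what is moved stays moved. The work goes in short steps, Python scripts to look and compute and a shell command to move; the robot and the scene stay as the last step left them, time stands still between calls to the robot, and variables do not carry over. Pictures are saved under pics/ and viewed, about 8 in all and at most 12, crops included, and the job is handed in when it is done.

```bash
mkdir -p pics; ls
python3 - <<'E'
from plant import *
import cv2,numpy as np
s=get_state();print(s)
for n in("scene","top"):
    cv2.imwrite(f"pics/{n}0.png",read_camera(n)[:,:,::-1]);print(n,camera_info(n))
print(camera_info("wrist"))
E
```

```text
pics
{'time': 0.0, 'qpos': array([-1.41299324e+00,  2.87189588e-01,  1.57816962e+00,  3.86383284e-07,
        1.27860793e+00, -1.49947243e-01]), 'dq': array([-1.65298590e-03, -1.92321495e-03,  1.17096752e-03,  2.58851477e-05,
        5.50097539e-04, -1.19320747e-03]), 'joint_efforts': array([-5.69679269e-04, -4.05983663e+01, -2.92623997e+01, -1.25498154e-04,
        5.87321527e-03,  2.49555214e-06]), 'eef_pos': array([ 0.20441509, -0.64254384,  0.20093531]), 'tcp_rot': array([ 9.88183870e-01,  1.53268490e-01, -4.47845088e-06, -1.18723429e-03]), 'contact_force': array([-0.04228976, -0.19034613,  0.12035212]), 'wrist_torque': array([-0.00796116, -0.03556012,  0.0738689 ]), 'opening': 0.9995149060086173}
scene {'K': array([[471.49575812,   0.        , 314.18579683],
       [  0.        , 471.49575812, 243.08732593],
       [  0.        ,   0.        ,   1.        ]]), 'R': array([[-0.75303543,  0.65786563,  0.01226567],
       [ 0.50676495,  0.5917642 , -0.62690064],
       [-0.41967477, -0.46586259, -0.77900265]]), 't': array([ 0.3498622 , -0.16092934,  1.15120798])}
top {'K': array([[
[... 159 characters left out ...]
[-0.04709198, -0.99887518, -0.00554173],
       [-0.97881318,  0.04725147, -0.19922866],
       [ 0.19926642, -0.00395775, -0.97993736]]), 't': array([0.04247382, 0.48910218, 1.08119859])}
{'K': array([[421.3820069 ,   0.        , 321.66163178],
       [  0.        , 421.3820069 , 236.59877552],
       [  0.        ,   0.        ,   1.        ]]), 'mount': array([[ 1.13707447e-03, -9.63877505e-01, -2.66343503e-01,
         6.68543540e-02],
       [ 9.99998821e-01,  8.21197006e-04,  1.29734651e-03,
         8.61492647e-05],
       [-1.03176263e-03, -2.66344665e-01,  9.63877303e-01,
        -1.72161442e-01],
       [ 0.00000000e+00,  0.00000000e+00,  0.00000000e+00,
         1.00000000e+00]])}
```

View pics/top0.png

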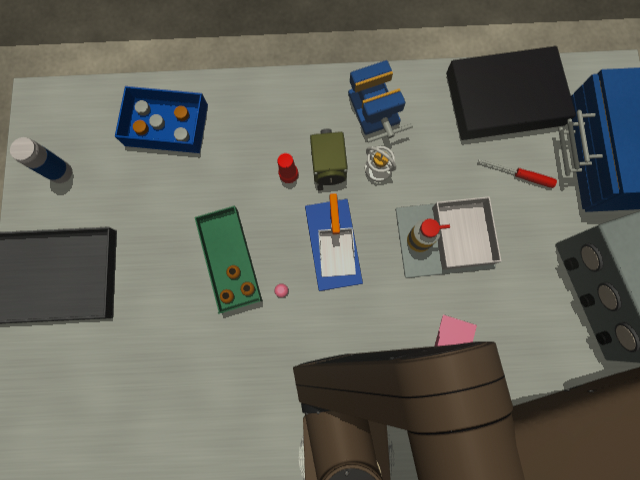

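View pics/scene0.png

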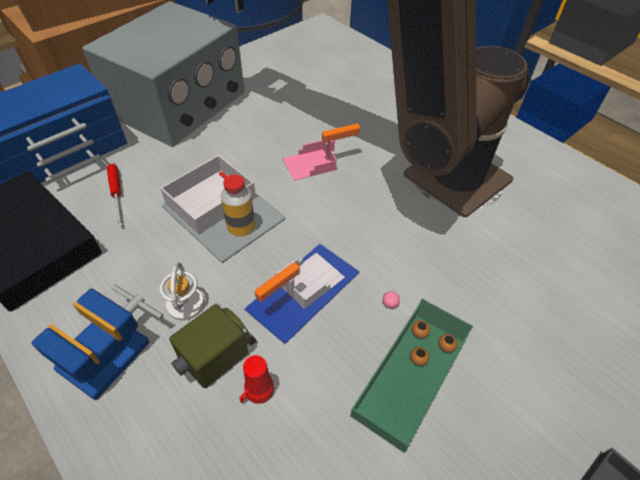

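The top view shows the real scoop, with an aluminium pan and orange handle, on the blue pad at about (335,240). The pink look-alike scoop is at (457,332). The bronze bushings in the green tray are at about (233,271), (248,288) and (226,296). The pink ball at (281,290) is a decoy. The dish is at about (467,233), and the red cap at (430,228) sits near the pitot cover at (287,167), which is also red.

```bash
cat > h.py <<'E'
from plant import *
import cv2,numpy as np
from scipy.spatial.transform import Rotation as Ro
def cam(n):
    c=camera_info(n)
    if n!="wrist": return c["K"],c["R"],c["t"]
    s=get_state();T=np.eye(4);T[:3,:3]=Ro.from_quat(s["tcp_rot"]).as_matrix();T[:3,3]=s["eef_pos"]
    W=np.linalg.inv(T@c["mount"]);return c["K"],W[:3,:3],W[:3,3]
def ray(c,uv):
    K,R,t=c;d=R.T@np.linalg.solve(K,[uv[0],uv[1],1]);return -R.T@t,d/np.linalg.norm(d)
def onz(c,uv,z):
    o,d=ray(c,uv);return o+d*(z-o[2])/d[2]
def proj(c,X):
    K,R,t=c;p=K@(R@np.asarray(X)+t);return p[:2]/p[2]
def blobs(img,lo,hi,amin=30):
    h=cv2.cvtColor(img,cv2.COLOR_RGB2HSV);m=cv2.inRange(h,lo,hi)
    cs=cv2.findContours(m,cv2.RETR_EXTERNAL,cv2.CHAIN_APPROX_NONE)[0]
    return sorted([c for c in cs if cv2.contourArea(c)>amin],key=cv2.contourArea,reverse=True)
E
python3 - <<'E'
from h import *
np.set_printoptions(precision=4,suppress=True)
im={n:cv2.imread(f"pics/{n}0.png")[:,:,::-1].copy() for n in("scene","top")}
cols=dict(green=((65,70,30),(90,255,255)),blue=((108,150,60),(122,255,255)),orange=((5,200,150),(16,255,255)),bronze=((8,100,60),(20,230,220)),red=((0,200,100),(4,255,255)),pink=((160,60,100),(178,255,255)))
for n in im:
    for k,(lo,hi) in cols.items():
        for c in blobs(im[n],lo,hi,25)[:8]:
            r=cv2.minAreaRect(c);print(n,k,cv2.contourArea(c),np.round(r[0],1),np.round(r[1],1),round(r[2],1))
E
```

```text
scene green 8313.5 [409.8 372.8] [ 66.2 142. ] 29.1
scene blue 6704.0 [ 51.5 125.5] [ 97.9 128.6] 70.1
scene blue 4315.0 [ 92.8 341.3] [84.9 92.6] 45.0
scene blue 4187.0 [560.9 100.9] [71.5 70.5] 28.6
scene blue 2260.0 [301.6 290.1] [ 51.6 106.3] 46.1
scene blue 1585.5 [503.   24.5] [49. 54.] 90.0
scene blue 1231.0 [231.5  12.5] [ 25. 105.] 90.0
scene blue 997.0 [370.5  23.7] [49.5 35.2] 85.4
scene blue 221.5 [546.4  15.8] [15.9 36.3] 19.7
scene orange 310.5 [276.7 279.3] [ 7.8 49.6] 54.2
scene orange 137.5 [340.8 130. ] [ 5.  36.9] 77.2
scene bronze 7324.0 [86.5 45. ] [ 90. 173.] 90.0
scene bronze 2689.5 [611.9 144.4] [84.6 43. ] 28.6
scene bronze 2603.0 [594.  45.] [125.6  60.7] 24.2
scene bronze 362.5 [ 97.2 320.3] [59.4  8.1] 34.8
scene bronze 313.0 [237.4 208.6] [17.5 29.6] 81.9
scene bronze 247.5 [419.3 355.9] [18.3 17.4] 26.6
scene bronze 237.0 [447.5 342.5] [17. 17.] 90.0
scene bronze 233.5 [ 74.4 342.3] [61.4  6.7] 37.3
scene red 711.5 [257.  379.3] [29.7 46.6] 6.7
scene red 224.0 [113.5 180.1] [31.1  9.5] 81.9
scene pink 1335.0 [310.8 158.9] [32.2 53.9] 75.4
scene pink 197.
[... 175 characters left out ...]
 orange 219.0 [334.2 212.6] [37.5  6.9] 85.2
top orange 44.0 [181.3 111.9] [ 8.5 10.3] 26.6
top bronze 10827.5 [556.  432.5] [ 93. 166.] 90.0
top bronze 1619.0 [339.8 438.5] [59.  49.6] 78.7
top bronze 1488.5 [450.3 457.7] [51. 39.] 77.7
top bronze 1179.0 [481.6 404.7] [35.9 52.9] 72.9
top bronze 1052.0 [437.9 413.4] [35.7 43.5] 81.3
top bronze 644.5 [425.  378.5] [35.7 33.2] 71.6
top bronze 279.0 [481.2 371. ] [29.1 29.3] 88.0
top bronze 275.5 [373.5  81. ] [ 7.9 40.8] 71.6
top red 250.5 [536.5 177. ] [39.5  7.9] 18.4
top red 222.0 [433.9 228.7] [25.5 16.5] 19.7
top red 149.5 [285.  160.5] [13. 14.] 90.0
top pink 825.0 [455.9 333.6] [35.4 30.8] 14.0
top pink 121.0 [281. 290.] [12. 12.] 90.0
```

Run:
```python
from h import *
np.set_printoptions(precision=4,suppress=True)
c=cam("top");im=cv2.imread("pics/top0.png")[:,:,::-1].copy()
P=blobs(im,(108,150,60),(122,255,255));pad=np.vstack([p for p in P if 200<p[:,0,1].mean()<290 and 300<p[:,0,0].mean()<370])
def yaw(r): # rect of world pts -> centre,size,axis dir
    return r
for nm,cc,z in(("pad",pad,.006),("handle top",blobs(im,(5,200,150),(16,255,255))[0],.093),("tray",blobs(im,(65,70,30),(90,255,255))[0],.032)):
    w=np.array([onz(c,p+0.0,z)[:2] for p in cc[:,0].astype(float)])
    r=cv2.minAreaRect((w*1000).astype(np.float32));print(nm,np.round(r,1) if 0 else r);print(cv2.boxPoints(r).round(0).tolist())
for b in((233,271),(248,288),(226,296)):print("bush",onz(c,b,.028))
print("cap",onz(c,(430,227),.144))
for p in((440,203),(493,199),(497,264),(444,271)):print("dish rim",onz(c,p,.056))
for p in((397,207),(405,276)):print("plate",onz(c,p,.008))
print("pitot",onz(c,(286,160),.1),"ind",onz(c,(328,155),.083),onz(c,(344,183),.04),"gim",onz(c,(380,172),.01))
x=cv2.resize(im[190:325,190:510][:,:,::-1],None,fx=2.5,fy=2.5,interpolation=cv2.INTER_CUBIC);cv2.imwrite("pics/crop1.png",x)
```

```text
pad ((496.55523681640625, 5.607872009277344), (216.02090454101562, 107.83779907226562), 6.690194606781006)
[[383.0, 47.0], [396.0, -61.0], [610.0, -35.0], [598.0, 72.0]]
handle top ((553.4337768554688, 0.18603038787841797), (90.41302490234375, 15.975831031799316), 1.6626965999603271)
[[508.0, 7.0], [508.0, -9.0], [599.0, -6.0], [598.0, 9.0]]
tray ((468.6370849609375, 263.5602722167969), (245.72042846679688, 104.0157470703125), 14.191073417663574)
[[337.0, 284.0], [362.0, 183.0], [600.0, 243.0], [575.0, 344.0]]
bush [0.4367 0.2503 0.028 ]
bush [0.3938 0.2146 0.028 ]
bush [0.3772 0.2674 0.028 ]
cap [ 0.4961 -0.208   0.144 ]
dish rim [ 0.5745 -0.2576  0.056 ]
dish rim [ 0.5783 -0.3867  0.056 ]
dish rim [ 0.4193 -0.3775  0.056 ]
dish rim [ 0.4087 -0.2513  0.056 ]
plate [ 0.5828 -0.1607  0.008 ]
plate [ 0.4072 -0.1669  0.008 ]
pitot [0.6855 0.1081 0.1   ] ind [0.7001 0.0077 0.083 ] [ 0.6419 -0.0291  0.04  ] gim [ 0.677 -0.124  0.01 ]
```

View pics/crop1.png

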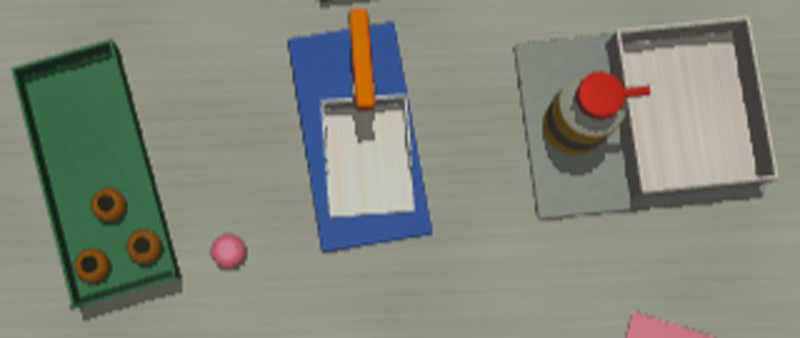

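The crop confirms the choice. The aluminium scoop with the orange handle is on the pad, the three bronze rings are in the tray, and the pink ball and pink scoop are excluded. Next I move above the handle.

```bash
python3 -m jog '{"travel":[[20,34,10],[20,34,10],[20,34,10],[20,34,10],[20,34,10]],"dr":[[0,0,-3.2],[0,0,-3.2],[0,0,-3.2],[0,0,-3.2],[0,0,-3.1]],"jaw":[0,0,0,0,0]}'
python3 -m jog '{"travel":[[20,36,0],[20,36,0],[20,36,0],[20,36,0],[20,36,0]],"dr":[[0,0,0],[0,0,0],[0,0,0],[0,0,0],[0,0,0]],"jaw":[0,0,0,0,0]}'
python3 -m jog '{"travel":[[20,36,0],[20,36,0],[20,36,0],[20,36,0],[20,36,0]],"dr":[[0,0,0],[0,0,0],[0,0,0],[0,0,0],[0,0,0]],"jaw":[0,0,0,0,0]}'
python3 -m jog '{"travel":[[18,37,0],[18,37,0],[12,37,-15],[0,0,0],[0,0,0]],"dr":[[0,0,0],[0,0,0],[0,0,0],[0,0,0],[0,0,0]],"jaw":[0,0,0,0,0]}'
python3 - <<'E'
from h import *
c=cam("wrist");s=get_state();print(s["eef_pos"],s["qpos"])
im=read_camera("wrist");cv2.imwrite("pics/w1.png",im[:,:,::-1])
for k in blobs(im,(5,180,110),(16,255,255),200):
    w=np.array([onz(c,p,.093)[:2] for p in k[:,0].astype(float)])*1000
    print(cv2.contourArea(k),cv2.minAreaRect(w.astype(np.float32)))
E
```

```text
time: 0.52
eef_pos: [0.3049, -0.4713, 0.252]
tcp_rot: [1.0, 0.013, -0.0, -0.001]
contact_force: [0.4, -0.5, 0.4]
opening: 1.001
time: 0.93
eef_pos: [0.4049, -0.2912, 0.252]
tcp_rot: [1.0, 0.015, -0.0, -0.0]
contact_force: [-0.2, 0.3, -0.1]
opening: 1.001
time: 1.35
eef_pos: [0.5048, -0.1111, 0.252]
tcp_rot: [1.0, 0.015, -0.0, -0.0]
contact_force: [0.4, 0.3, -0.6]
opening: 0.999
time: 1.77
eef_pos: [0.5518, -0.0001, 0.2355]
tcp_rot: [1.0, 0.017, -0.002, -0.0]
contact_force: [-0.3, -0.9, 0.5]
opening: 0.998
[ 5.51802328e-01 -6.60196175e-05  2.35467394e-01] [-1.83889292e-01 -8.39071438e-03  1.84362927e+00 -2.42770345e-04
  1.30989968e+00  1.35247390e+00]
2367.0 ((554.79150390625, -0.37568187713623047), (93.47019958496094, 16.15070152282715), 2.0403480529785156)
```

View pics/w1.png

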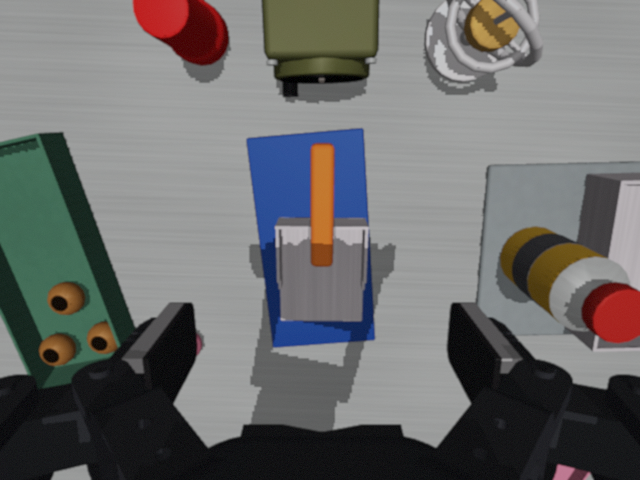

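The wrist view shows the orange handle centred at (322,205) with the pan mouth downward, towards the robot. The fingers straddle it, so I descend and grip.

```bash
python3 -m jog '{"travel":[[3,0,-38],[0,0,-38],[0,0,-38],[0,0,-35],[0,0,-24]],"dr":[[0,0,0],[0,0,0],[0,0,0],[0,0,0],[0,0,0]],"jaw":[0,0,0,0,0]}'
python3 -m jog '{"travel":[[0,0,0],[0,0,0],[0,0,0],[0,0,0],[0,0,0]],"dr":[[0,0,0],[0,0,0],[0,0,0],[0,0,0],[0,0,0]],"jaw":[255,255,255,255,255]}' 100
python3 -m jog '{"travel":[[0,0,0],[0,0,0],[0,0,0],[0,0,0],[0,0,0]],"dr":[[0,0,0],[0,0,0],[0,0,0],[0,0,0],[0,0,0]],"jaw":[255,255,255,255,255]}' 100
python3 -m jog '{"travel":[[0,0,20],[0,0,30],[0,0,30],[0,0,10],[0,0,0]],"dr":[[0,0,0],[0,0,0],[0,0,0],[0,0,0],[0,0,0]],"jaw":[255,255,255,255,255]}'
python3 - <<'E'
from h import *
np.set_printoptions(precision=1,suppress=True)
c=cam("wrist");s=get_state();print(s["eef_pos"]*1000,Ro.from_quat(s["tcp_rot"]).as_euler('ZYX',degrees=True))
im=read_camera("wrist");cv2.imwrite("pics/w2.png",im[:,:,::-1])
E
```

```text
time: 2.23
eef_pos: [0.5533, -0.0037, 0.0611]
tcp_rot: [1.0, 0.014, -0.002, -0.0]
contact_force: [-1.0, -0.8, -0.8]
opening: 1.001
time: 2.65
eef_pos: [0.5575, -0.0029, 0.0671]
tcp_rot: [1.0, 0.015, 0.002, 0.0]
contact_force: [0.2, 0.1, 0.6]
opening: 0.3
time: 3.07
eef_pos: [0.5555, -0.0022, 0.0644]
tcp_rot: [1.0, 0.015, 0.0, 0.0]
contact_force: [-0.7, -0.6, -0.2]
opening: 0.004
time: 3.48
eef_pos: [0.558, -0.0027, 0.1582]
tcp_rot: [1.0, 0.015, 0.004, 0.001]
contact_force: [-0.1, -0.2, 0.1]
opening: -0.003
[558.   -2.7 158.2] [  1.7  -0.4 179.9]
```

View pics/w2.png

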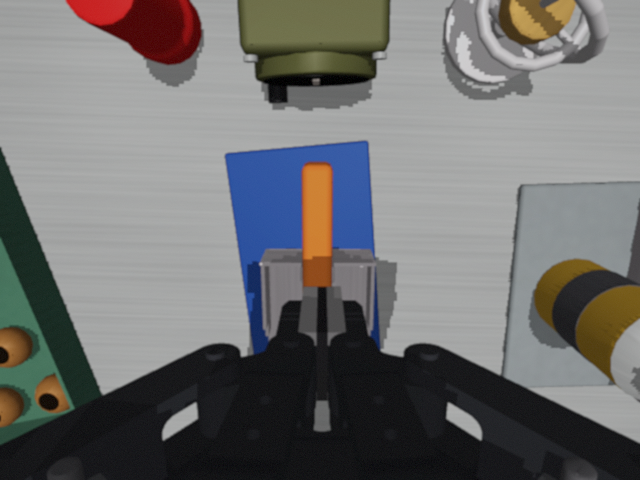

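The fingers shut without holding the handle, and the scoop is still on the pad. I check where the handle is and how high, using two views.

Run:
```python
from h import *
np.set_printoptions(precision=1,suppress=True)
im=read_camera("wrist");c=cam("wrist");t=cam("top");ti=read_camera("top");sc=cam("scene");si=read_camera("scene")
for n,i,cc in(("wrist",im,c),("top",ti,t),("scene",si,sc)):
    for k in blobs(i,(5,170,100),(16,255,255),100)[:3]:
        r=cv2.boundingRect(k);w=np.array([onz(cc,p,.093)[:2] for p in k[:,0].astype(float)])*1000
        if abs(w.mean(0)-[555,0]).max()<80: print(n,r,cv2.minAreaRect(w.astype(np.float32)))
s=get_state();print(proj(c,s["eef_pos"]),proj(t,s["eef_pos"]))
print(s["qpos"])
x=cv2.resize(si[220:370,200:400][:,:,::-1],None,fx=3.5,fy=3.5,interpolation=cv2.INTER_CUBIC);cv2.imwrite("pics/c2.png",x)
```

```text
wrist (303, 160, 30, 127) ((564.1494750976562, 0.1385669708251953), (73.71051025390625, 16.388681411743164), 1.6135584115982056)
scene (255, 263, 44, 38) ((558.57421875, 5.463824272155762), (96.00729370117188, 23.595531463623047), 1.792435884475708)
[320.1 280.3] [335.4 205.1]
[-0.2  0.1  1.9 -0.   1.2  1.4]
```

View pics/c2.png

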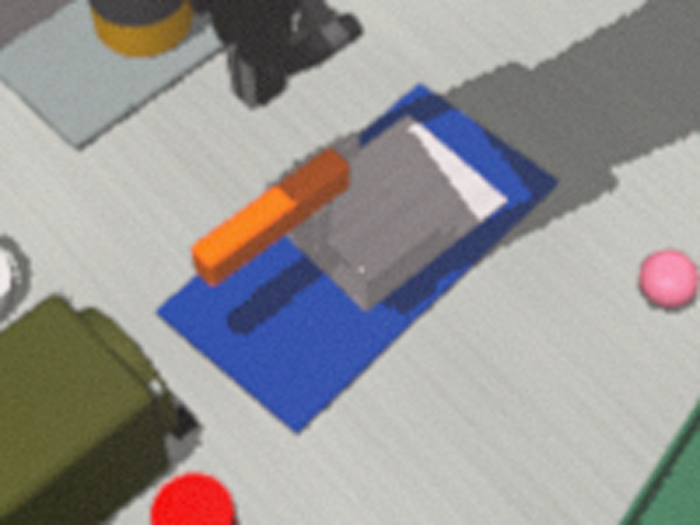

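Run:
```python
from h import *
np.set_printoptions(precision=4,suppress=True)
c=cam("scene")
for _ in range(3):
    s=get_state();print(s["time"],s["eef_pos"],s["tcp_rot"],s["opening"],proj(c,s["eef_pos"]));im=read_camera("scene")
# handle back end upper/lower corners in scene -> height along known xy
for p in((276.7,279.3),):
    for z in(.06,.081,.1):print(z,onz(c,p,z))
x=cv2.resize(im[190:300,210:370][:,:,::-1],None,fx=5,fy=5,interpolation=cv2.INTER_CUBIC);cv2.imwrite("pics/c3.png",x)
```

```text
3.6833 [ 0.554  -0.002   0.1518] [ 0.9999  0.0151 -0.0021 -0.0004] -0.0015106768340378413 [274.8952 256.8821]
3.7333 [ 0.554  -0.002   0.1517] [ 0.9999  0.0151 -0.0022 -0.0004] -0.004568525969663815 [274.9023 256.908 ]
3.7833 [ 0.5542 -0.002   0.152 ] [ 0.9999  0.0151 -0.002  -0.0004] 0.001005730583823883 [274.8073 256.8723]
0.06 [ 0.5447 -0.0163  0.06  ]
0.081 [ 0.5528 -0.0043  0.081 ]
0.1 [0.5602 0.0066 0.1   ]
```

View pics/c3.png

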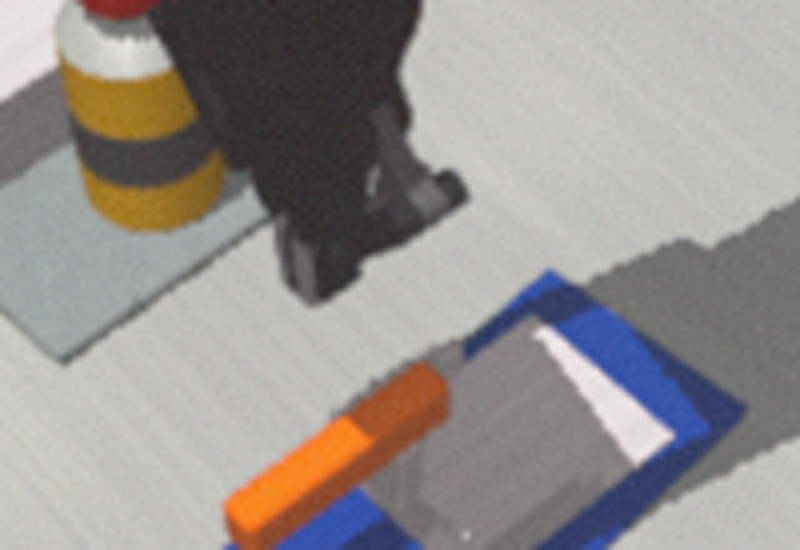

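Run:
```python
from h import *
im=read_camera("wrist")
x=cv2.resize(im[260:450,220:420][:,:,::-1],None,fx=3.0,fy=3.0,interpolation=cv2.INTER_CUBIC)
x=np.clip(255*(x/255.)**.5,0,255).astype(np.uint8);cv2.imwrite("pics/c4.png",x)
```

```text
(no output)
```

View pics/c4.png

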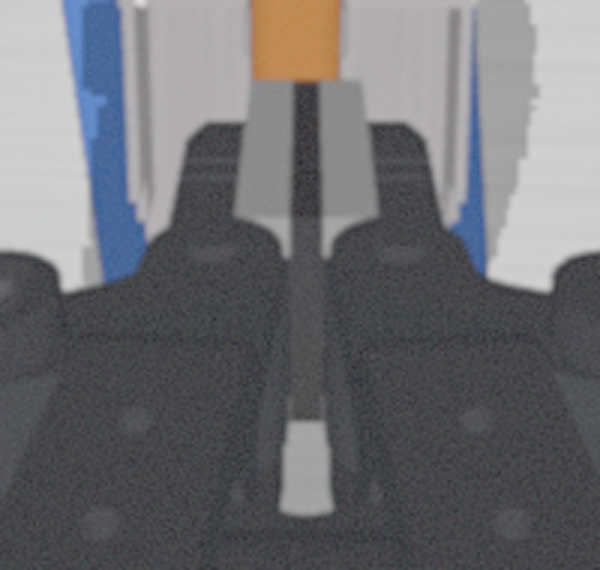

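The zoom shows the shut fingertips at about row 287–332, nearer the camera than the nominal TCP. The scene view agrees. The real tips therefore sit about 20 mm behind the reported TCP, and the fingers closed just over the bar. I retry about 21 mm lower, which is still clear of the pan and the pad.

```bash
python3 -m jog '{"travel":[[0,2,0],[0,0,0],[0,0,0],[0,0,0],[0,0,0]],"dr":[[0,0,0],[0,0,0],[0,0,0],[0,0,0],[0,0,0]],"jaw":[0,0,0,0,0]}'
python3 -m jog '{"travel":[[0,0,-30],[0,0,-30],[0,0,-25],[0,0,-15],[0,0,-10]],"dr":[[0,0,0],[0,0,0],[0,0,0],[0,0,0],[0,0,0]],"jaw":[0,0,0,0,0]}'
python3 -m jog '{"travel":[[0,0,0],[0,0,0],[0,0,0],[0,0,0],[0,0,0]],"dr":[[0,0,0],[0,0,0],[0,0,0],[0,0,0],[0,0,0]],"jaw":[255,255,255,255,255]}' 100
python3 -m jog '{"travel":[[0,0,0],[0,0,0],[0,0,0],[0,0,0],[0,0,0]],"dr":[[0,0,0],[0,0,0],[0,0,0],[0,0,0],[0,0,0]],"jaw":[255,255,255,255,255]}' 100
```

```text
time: 4.3
eef_pos: [0.5556, -0.0003, 0.1544]
tcp_rot: [1.0, 0.015, 0.0, 0.0]
contact_force: [-0.6, 0.5, -0.1]
opening: 0.71
time: 4.72
eef_pos: [0.554, -0.0, 0.0419]
tcp_rot: [1.0, 0.015, -0.002, -0.0]
contact_force: [-0.1, 0.5, -0.3]
opening: 0.994
time: 5.13
eef_pos: [0.5567, -0.0005, 0.0459]
tcp_rot: [1.0, 0.015, 0.001, 0.0]
contact_force: [0.1, -0.1, 1.1]
opening: 0.3
time: 5.55
eef_pos: [0.5567, -0.0003, 0.0458]
tcp_rot: [1.0, 0.015, 0.001, 0.0]
contact_force: [0.6, 1.1, 5.9]
opening: 0.183
```

```bash
python3 -m jog '{"travel":[[0,0,15],[0,0,30],[0,0,35],[0,0,20],[0,0,0]],"dr":[[0,0,0],[0,0,0],[0,0,0],[0,0,0],[0,0,0]],"jaw":[255,255,255,255,255]}'
python3 - <<'E'
from h import *
np.set_printoptions(precision=4,suppress=True)
im=read_camera("wrist");s=get_state();print(s["eef_pos"],s["contact_force"],s["opening"])
si=read_camera("scene")
a=cv2.resize(im[:,120:520],(400,480));b=cv2.resize(si[170:370,180:346],(398,480))
cv2.imwrite("pics/c5.png",np.hstack([a,b])[:,:,::-1])
K=blobs(im,(5,170,100),(16,255,255),100)
for k in K: print(cv2.minAreaRect(k))
E
```

```text
time: 5.97
eef_pos: [0.5588, -0.0009, 0.1497]
tcp_rot: [1.0, 0.015, 0.005, 0.001]
contact_force: [1.2, 0.2, -0.3]
opening: 0.182
[ 0.5571 -0.0006  0.1466] [ 0.5306  0.4467 -2.1689] 0.18373882163173894
((321.9999694824219, 308.9999694824219), (243.99996948242188, 53.99999237060547), 90.0)
((10.0, 355.0), (36.0, 20.0), 90.0)
((5.0, 417.0), (10.0, 30.0), 0.0)
((39.8156623840332, 395.6066589355469), (13.105356216430664, 29.258466720581055), 49.63546371459961)
```

View pics/c5.png

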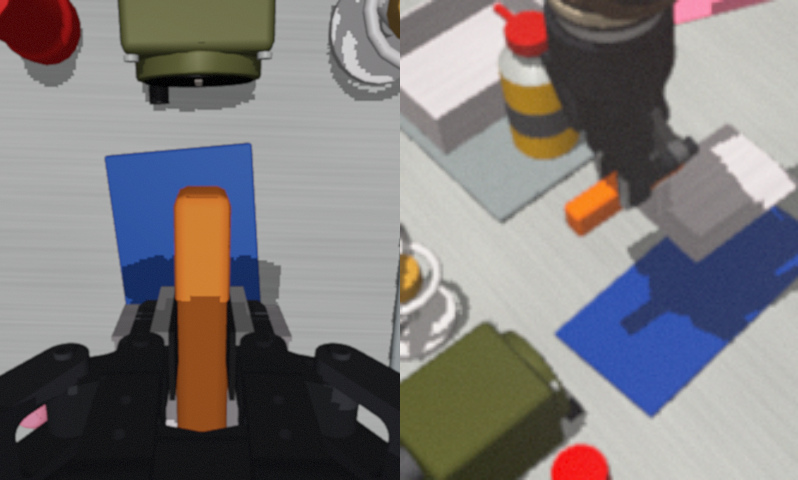

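The scoop is held level and lifted. Next I refine the tray pose from brightness profiles in the top image.

Run:
```python
from h import *
c=cam("top");im=cv2.imread("pics/top0.png");g=cv2.GaussianBlur(im,(3,3),0)[:,:,1].astype(np.float32)
o=np.array([.4546,.2600]);a=np.radians(14.2);u=np.array([np.cos(a),np.sin(a)]);v=np.array([-u[1],u[0]])
def prof(p0,d,rng):
    pts=[proj(c,[*(o+p0[0]*u+p0[1]*v+d*s),.004]) for s in rng]
    m=np.float32(pts)[None];return cv2.remap(g,m[:,:,0].copy(),m[:,:,1].copy(),cv2.INTER_LINEAR)[0].astype(int)
r=np.arange(-64,65,4)/1000.
print((r*1000).astype(int).tolist())
for x in(.03,.06,.11):print(x,prof((x,0),v,r).tolist())
r=np.arange(-124,-80,4)/1000.;print((r*1000).astype(int).tolist())
for y in(-.02,0,.02):print(y,prof((0,y),u,r).tolist())
r=np.arange(110,160,4)/1000.;print((r*1000).astype(int).tolist())
for y in(-.03,0,.03):print(y,prof((0,y),u,r).tolist())
```

```text
[-64, -60, -56, -52, -48, -44, -40, -36, -32, -28, -24, -20, -16, -12, -8, -4, 0, 4, 8, 12, 16, 20, 24, 28, 32, 36, 40, 44, 48, 52, 56, 60, 64]
0.03 [146, 145, 143, 116, 73, 99, 109, 109, 109, 109, 108, 107, 107, 106, 106, 106, 105, 106, 106, 106, 106, 106, 104, 104, 105, 105, 105, 104, 77, 44, 86, 136, 148]
0.06 [143, 143, 142, 113, 69, 98, 109, 108, 108, 107, 107, 108, 108, 107, 105, 105, 105, 105, 105, 104, 105, 105, 104, 105, 105, 104, 104, 102, 77, 44, 82, 134, 145]
0.11 [146, 146, 145, 115, 70, 98, 109, 110, 110, 110, 109, 108, 108, 108, 108, 107, 108, 107, 107, 107, 106, 106, 106, 105, 105, 105, 106, 106, 80, 44, 85, 138, 148]
[-124, -120, -116, -112, -108, -104, -100, -96, -92, -88, -84]
-0.02 [144, 126, 92, 85, 85, 84, 66, 81, 102, 88, 60]
0 [144, 124, 90, 85, 86, 85, 66, 80, 105, 108, 107]
0.02 [144, 130, 92, 83, 86, 83, 66, 82, 99, 78, 57]
[110, 114, 118, 122, 126, 130, 134, 138, 142, 146, 150, 154, 158]
-0.03 [110, 110, 110, 109, 90, 65, 54, 42, 50, 98, 138, 143, 144]
0 [108, 107, 108, 107, 91, 63, 49, 40, 52, 97, 136, 147, 146]
0.03 [105, 106, 107, 107, 96, 66, 49, 39, 49, 97, 140, 149, 150]
```

```bash
python3 -m jog '{"travel":[[3,20,0],[5,37,0],[5,37,0],[5,37,0],[5,37,0]],"dr":[[0,0,0],[0,0,2],[0,0,3],[0,0,3],[0,0,3]],"jaw":[255,255,255,255,255]}'
python3 -m jog '{"travel":[[5,37,0],[5,37,0],[5,35,0],[4,19,0],[0,0,0]],"dr":[[0,0,1.2],[0,0,0],[0,0,0],[0,0,0],[0,0,0]],"jaw":[255,255,255,255,255]}'
python3 -m jog '{"travel":[[0,0,0],[0,0,0]],"dr":[[0,0,0],[0,0,0]],"jaw":[255,255]}'
cat > chk.py <<'E'
from h import *
np.set_printoptions(precision=1,suppress=True)
s=get_state();R=Ro.from_quat(s["tcp_rot"]);print("tcp",s["eef_pos"]*1000,"eul",R.as_euler('ZYX',degrees=True),"F",s["contact_force"],"op",round(s["opening"],3))
c=cam("top");im=read_camera("top");cv2.imwrite("pics/_top.png",im[:,:,::-1])
a=np.radians(14.2);o=np.array([455.8,259.3]);M=np.array([[np.cos(a),np.sin(a)],[-np.sin(a),np.cos(a)]])
print("tcp in tray",M@(s["eef_pos"][:2]*1000-o))
h=s["eef_pos"][2]+.035+.012
for k in blobs(im,(5,190,110),(16,255,255),60):
    w=np.array([onz(c,p,h)[:2] for p in k[:,0].astype(float)])*1000
    print("orange",cv2.contourArea(k),[np.round(q,1).tolist() for q in cv2.minAreaRect(w.astype(np.float32))])
for k in blobs(im,(8,100,60),(20,230,220),25):
    m=k[:,0].mean(0)
    w=onz(c,m,.028)[:2]*1000;L=M@(w-o)
    if abs(L[0])<130 and abs(L[1])<60:print("bush",m,cv2.contourArea(k),L)
E
python3 chk.py
```

```text
time: 6.48
eef_pos: [0.5765, 0.1689, 0.1406]
tcp_rot: [0.994, 0.112, -0.003, 0.0]
contact_force: [0.8, 0.7, -0.9]
opening: 0.186
time: 6.9
eef_pos: [0.5955, 0.2992, 0.1402]
tcp_rot: [0.992, 0.123, -0.002, -0.0]
contact_force: [-0.5, -0.7, -1.8]
opening: 0.178
time: 7.07
eef_pos: [0.5961, 0.2946, 0.1415]
tcp_rot: [0.993, 0.121, -0.002, 0.001]
contact_force: [0.7, 0.3, -1.2]
opening: 0.179
tcp [596.1 294.6 141.5] eul [ 13.9   0.3 179.9] F [ 0.7  0.3 -1.2] op 0.179
tcp in tray [144.7  -0.2]
orange 301.5 [[177.6, -216.6], [15.6, 84.3], 69.9]
bush [246.9 288.2] 122.5 [-70.6 -25.5]
bush [232.7 271.5] 118.0 [-21.6  -3. ]
```

```bash
python3 -m jog '{"travel":[[2,1,-20],[0,0,-30],[0,0,-25],[0,0,-12],[0,0,0]],"dr":[[0,0,0.3],[0,0,0],[0,0,0],[0,0,0],[0,0,0]],"jaw":[255,255,255,255,255]}'
python3 -m jog '{"travel":[[0,0,0],[0,0,-3],[0,0,0]],"dr":[[0,0,0],[0,0,0],[0,0,0]],"jaw":[255,255,255]}'
python3 -m jog '{"travel":[[0,0,-3],[0,0,0]],"dr":[[0,0,0],[0,0,0]],"jaw":[255,255]}'
python3 chk.py
```

```text
time: 7.53
eef_pos: [0.5964, 0.2944, 0.0525]
tcp_rot: [0.992, 0.123, -0.004, 0.001]
contact_force: [-0.2, -0.9, -3.3]
opening: 0.185
time: 7.78
eef_pos: [0.6009, 0.2969, 0.0563]
tcp_rot: [0.992, 0.124, 0.002, -0.0]
contact_force: [-0.2, 0.0, -1.0]
opening: 0.186
time: 7.95
eef_pos: [0.6, 0.2969, 0.0522]
tcp_rot: [0.992, 0.124, 0.001, -0.0]
contact_force: [-0.5, -1.3, -1.7]
opening: 0.18
tcp [600.  296.9  52.2] eul [  14.2   -0.1 -180. ] F [-0.5 -1.3 -1.7] op 0.18
tcp in tray [149.    1.1]
orange 299.5 [[169.5, -238.7], [17.0, 92.0], 69.9]
bush [246.9 288.2] 122.5 [-70.7 -25.4]
bush [234.1 271. ] 49.5 [-21.5  -6.6]
```

```bash
python3 -m jog '{"travel":[[0,0,0],[0,0,-2],[0,0,0]],"dr":[[0.4,-1.4,0],[0,0,0],[0,0,0]],"jaw":[255,255,255]}'
python3 -m jog '{"travel":[[0,0,-2],[0,0,0]],"dr":[[0,0,0],[0,0,0]],"jaw":[255,255]}'
python3 -m jog '{"travel":[[0,0,-2],[0,0,0]],"dr":[[0,0,0],[0,0,0]],"jaw":[255,255]}'
```

```text
time: 8.25
eef_pos: [0.5991, 0.2967, 0.0492]
tcp_rot: [0.992, 0.124, 0.012, -0.002]
contact_force: [-0.4, -1.1, -2.8]
opening: 0.184
time: 8.42
eef_pos: [0.5996, 0.2968, 0.0472]
tcp_rot: [0.992, 0.124, 0.012, -0.002]
contact_force: [-0.1, -0.1, -0.7]
opening: 0.185
time: 8.58
eef_pos: [0.6002, 0.297, 0.0461]
tcp_rot: [0.992, 0.124, 0.013, -0.002]
contact_force: [-0.1, -0.1, 2.9]
opening: 0.182
```

```bash
python3 -m jog '{"travel":[[-9.7,-2.7,0],[-9.7,-2.7,0],[-9.7,-2.6,0],[-9.7,-2.5,0],[-9.7,-2.4,0]],"dr":[[0,0,0],[0,0,0],[0,0,0],[0,0,0],[0,0,0]],"jaw":[255,255,255,255,255]}'
python3 -m jog '{"travel":[[-9.7,-2.4,0],[-9.7,-2.4,0],[-9.7,-2.4,0],[-9.7,-2.4,0],[0,0,0]],"dr":[[0,0,0],[0,0,0],[0,0,0],[0,0,0],[0,0,0]],"jaw":[255,255,255,255,255]}'
python3 chk.py
```

```text
time: 9.0
eef_pos: [0.5527, 0.2842, 0.0471]
tcp_rot: [0.992, 0.124, 0.015, -0.002]
contact_force: [2.2, 0.9, 2.1]
opening: 0.186
time: 9.42
eef_pos: [0.5115, 0.2742, 0.0461]
tcp_rot: [0.992, 0.124, 0.013, -0.002]
contact_force: [2.8, 0.9, 3.3]
opening: 0.185
tcp [511.5 274.2  46.1] eul [  14.3   -1.5 -180. ] F [2.8 0.9 3.3] op 0.185
tcp in tray [57.7  0.8]
orange 297.0 [[168.9, -240.4], [16.9, 92.5], 69.6]
bush [245.2 292.6] 184.0 [-79.7 -18.8]
```

```bash
python3 -m jog '{"travel":[[-5,-1.3,0],[-3,-0.8,0],[0,0,0]],"dr":[[0,0,0],[0,0,0],[0,0,0]],"jaw":[255,255,255]}'
python3 -m jog '{"travel":[[-4,-1,0],[0,0,0]],"dr":[[0,0,0],[0,0,0]],"jaw":[255,255]}'
python3 chk.py
python3 - <<'E'
import cv2
im=cv2.imread("pics/_top.png");s=cv2.imread("pics/scene0.png")
from plant import *
q=read_camera("scene")[:,:,::-1]
import numpy as np
a=cv2.resize(im[200:325,190:290],(400,500),interpolation=cv2.INTER_CUBIC);b=cv2.resize(q[260:400,370:482],(400,500),interpolation=cv2.INTER_CUBIC)
cv2.imwrite("pics/c6.png",np.hstack([a,b]))
E
```

```text
time: 9.72
eef_pos: [0.5047, 0.2723, 0.0459]
tcp_rot: [0.992, 0.124, 0.013, -0.002]
contact_force: [5.1, 1.5, 4.0]
opening: 0.184
time: 9.88
eef_pos: [0.5007, 0.2712, 0.0457]
tcp_rot: [0.992, 0.124, 0.013, -0.002]
contact_force: [4.0, 1.3, 4.6]
opening: 0.183
tcp [500.7 271.2  45.7] eul [  14.2   -1.5 -180. ] F [4.  1.3 4.6] op 0.183
tcp in tray [46.4  0.6]
orange 297.0 [[168.9, -240.5], [16.9, 92.6], 69.6]
bush [250.2 293.2] 117.5 [-84.6 -29.9]
bush [236.9 287. ] 53.5 [-61.   -3.2]
```

View pics/c6.png

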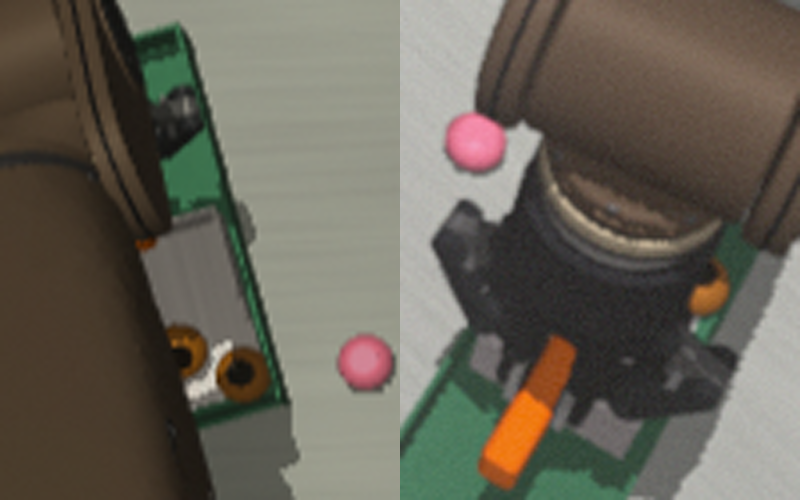

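Both visible bushings sit on the pan with the lip near the end wall. I push the last few millimetres, then tip the mouth up about the pan's back edge.

```bash
python3 -m jog '{"travel":[[-2.9,-0.8,0],[0,0,0]],"dr":[[0,0,0],[0,0,0]],"jaw":[255,255]}'
python3 -m jog '{"travel":[[1.9,0.5,-1.6],[1.9,0.5,-1.6],[1.9,0.5,-1.7],[1.9,0.5,-1.8],[1.9,0.5,-1.9]],"dr":[[-0.9,3.5,0],[-0.9,3.5,0],[-0.9,3.5,0],[-0.9,3.5,0],[-0.9,3.5,0]],"jaw":[255,255,255,255,255]}'
python3 -m jog '{"travel":[[1.9,0.5,-1.9],[1.9,0.5,-1.9],[0,0,0],[0,0,0],[0,0,0]],"dr":[[-0.9,3.5,0],[-0.7,2.9,0],[0,0,0],[0,0,0],[0,0,0]],"jaw":[255,255,255,255,255]}'
python3 chk.py
```

```text
time: 10.15
eef_pos: [0.4978, 0.2704, 0.0456]
tcp_rot: [0.992, 0.124, 0.013, -0.002]
contact_force: [5.1, 1.6, 4.7]
opening: 0.185
time: 10.57
eef_pos: [0.5039, 0.272, 0.0339]
tcp_rot: [0.981, 0.122, -0.148, 0.019]
contact_force: [0.5, -0.2, -3.3]
opening: 0.186
time: 10.98
eef_pos: [0.5086, 0.2734, 0.0311]
tcp_rot: [0.972, 0.121, -0.201, 0.025]
contact_force: [0.0, 0.2, -3.8]
opening: 0.181
tcp [508.6 273.4  31.1] eul [ 14.2  23.4 180. ] F [ 0.   0.2 -3.8] op 0.181
tcp in tray [54.7  0.7]
orange 300.5 [[167.6, -244.0], [17.3, 93.9], 69.9]
bush [243.6 280.5] 83.0 [-50.4 -22.7]
bush [232. 265.] 32.0 [-6.  -5.5]
```

Fz rose by about 2 N over the empty scoop, which matches three bushings. I lift the scoop and check the load.

```bash
python3 -m jog '{"travel":[[1,0.3,10],[1,0.3,20],[0,0,32],[0,0,36],[0,0,36]],"dr":[[0,0,0],[0,0,0],[0,0,0],[0,0,0],[0,0,0]],"jaw":[255,255,255,255,255]}'
python3 -m jog '{"travel":[[0,0,25],[0,0,12],[0,0,0],[0,0,0],[0,0,0]],"dr":[[0,0,0],[0,0,0],[0,0,0],[0,0,0],[0,0,0]],"jaw":[255,255,255,255,255]}'
python3 chk.py
python3 - <<'E'
from h import *
f=[]
for i in range(4): im=read_camera("wrist");f.append(get_state()["contact_force"])
print(np.mean(f,0));cv2.imwrite("pics/w7.png",im[:,:,::-1])
E
```

```text
time: 11.45
eef_pos: [0.5116, 0.2742, 0.1689]
tcp_rot: [0.972, 0.121, -0.2, 0.025]
contact_force: [0.9, 0.1, -3.8]
opening: 0.184
time: 11.87
eef_pos: [0.5113, 0.274, 0.2015]
tcp_rot: [0.972, 0.121, -0.201, 0.025]
contact_force: [-0.8, 1.4, -4.3]
opening: 0.181
tcp [511.3 274.  201.5] eul [ 14.2  23.4 180. ] F [-0.8  1.4 -4.3] op 0.181
tcp in tray [57.4  0.6]
orange 301.5 [[183.0, -201.7], [14.6, 79.0], 69.9]
bush [227.2 268.1] 117.0 [-9.8  7.6]
[ 0.06469144 -0.12805577 -3.25734296]
```

Run:
```python
from h import *
f=[]
for i in range(12): im=read_camera(("scene","top")[i%2]);f.append(get_state()["contact_force"]);cv2.imwrite(f"pics/_{i%2}.png",im[:,:,::-1])
print(np.mean(f,0),np.std(f,0))
a=np.radians(14.2);o=np.array([.4558,.2593]);M=np.array([[np.cos(a),np.sin(a)],[-np.sin(a),np.cos(a)]])
for i,n in((0,"scene"),(1,"top")):
    c=cam(n);im=cv2.imread(f"pics/_{i}.png")[:,:,::-1].copy()
    for k in blobs(im,(6,110,60),(20,240,230),15):
        m=k[:,0].mean(0)
        w=onz(c,m,.016)[:2];print(n,m.round(),cv2.contourArea(k),(M@(w-o)*1000).round(),"at scoop z",(onz(c,m,.2)[:2]*1000).round()) if cv2.contourArea(k)<400 and np.linalg.norm(w-o)<.35 else 0
    g=blobs(im,(65,70,30),(90,255,255))
    print("green",[cv2.contourArea(k) for k in g[:3]])
```

```text
[ 0.14995629 -0.03480503 -3.73369656] [0.5855832  0.51908787 0.4637829 ]
scene [408. 359.] 219.0 [ -2. -16.] at scoop z [546. 281.]
green [5047.0]
top [227. 268.] 107.5 [-6. 11.] at scoop z [418. 229.]
top [215. 247.] 16.5 [51. 24.] at scoop z [462. 252.]
green [1998.0]
```

The mean Fz of 3.6–3.7 N matches the scoop plus three bushings (3.63 N expected), and nothing bronze is left in the tray. I carry it to the dish.

```bash
python3 -m jog '{"travel":[[3,-12,0],[6,-24,0],[8,-34,0],[9,-38,0],[9,-38,0]],"dr":[[0,0,0],[0,0,-1.5],[0,0,-1.5],[0,0,-1.5],[0,0,-1.5]],"jaw":[255,255,255,255,255]}'
python3 -m jog '{"travel":[[9,-38,0],[9,-38,0],[9,-38,0],[9,-38,0],[9,-38,0]],"dr":[[0,0,-1.5],[0,0,-1.5],[0,0,-1.5],[0,0,-1.5],[0,0,-1.5]],"jaw":[255,255,255,255,255]}'
python3 -m jog '{"travel":[[9,-38,0],[8,-38,0],[8,-38,0],[8,-38,0],[8,-38,0]],"dr":[[0,0,-0.7],[0,0,0],[0,0,0],[0,0,0],[0,0,0]],"jaw":[255,255,255,255,255]}'
python3 -m jog '{"travel":[[6,-34,0],[4,-25,0],[0,-15,0],[0,-5,0],[0,0,0]],"dr":[[0,0,0],[0,0,0],[0,0,0],[0,0,0],[0,0,0]],"jaw":[255,255,255,255,255]}'
python3 - <<'E'
from h import *
np.set_printoptions(precision=1,suppress=True)
s=get_state();R=Ro.from_quat(s["tcp_rot"]);print(s["eef_pos"]*1000,R.as_euler('ZYX',degrees=True),s["qpos"],s["contact_force"])
im=read_camera("top");c=cam("top");cv2.imwrite("pics/_t.png",im[:,:,::-1])
E
```

```text
time: 13.13
eef_pos: [0.5477, 0.1265, 0.2041]
tcp_rot: [0.977, 0.07, -0.201, 0.015]
contact_force: [1.1, 0.2, -2.8]
opening: 0.186
time: 13.55
eef_pos: [0.5925, -0.0643, 0.2041]
tcp_rot: [0.98, 0.005, -0.201, 0.001]
contact_force: [0.8, -0.2, -3.4]
opening: 0.184
time: 13.97
eef_pos: [0.6332, -0.2542, 0.2038]
tcp_rot: [0.98, -0.0, -0.201, -0.001]
contact_force: [0.6, 0.7, -4.0]
opening: 0.183
time: 14.38
eef_pos: [0.6428, -0.3315, 0.2034]
tcp_rot: [0.979, -0.001, -0.202, -0.001]
contact_force: [0.1, -0.4, -3.6]
opening: 0.181
[ 642.8 -331.5  203.4] [  -0.    23.3 -179.9] [-0.5  0.6  1.2 -0.2  1.7  1. ] [ 0.1 -0.4 -3.6]
```

```bash
python3 -m jog '{"travel":[[0,3,0],[0,3,0],[0,2,0],[0,2,0],[-2,0,0]],"dr":[[0,-4,0],[0,-6,0],[0,-7,0],[0,-6,0],[0,-4,0]],"jaw":[255,255,255,255,255]}'
python3 -m jog '{"travel":[[0,0,-10],[0,0,-20],[0,0,-25],[0,0,-20],[0,0,-10]],"dr":[[0,-1,0],[0,0,0],[0,0,0],[0,0,0],[0,0,0]],"jaw":[255,255,255,255,255]}'
python3 -m jog '{"travel":[[0,0,0],[0,0,0],[0,0,0]],"dr":[[0,0,0],[0,0,0],[0,0,0]],"jaw":[255,255,255]}'
python3 - <<'E'
from h import *
np.set_printoptions(precision=1,suppress=True)
s=get_state();R=Ro.from_quat(s["tcp_rot"]);print(s["eef_pos"]*1000,R.as_euler('ZYX',degrees=True),s["qpos"],s["contact_force"])
im=read_camera("top");q=read_camera("scene")
a=cv2.resize(im[180:290,390:510],(436,400),interpolation=cv2.INTER_CUBIC);b=cv2.resize(q[140:270,150:300],(461,400),interpolation=cv2.INTER_CUBIC)
cv2.imwrite("pics/c8.png",np.hstack([a[:,:380],b[:,:420]])[:,:,::-1])
E
```

```text
time: 14.85
eef_pos: [0.6412, -0.3173, 0.2054]
tcp_rot: [0.999, 0.002, 0.035, -0.0]
contact_force: [0.3, -0.5, -4.2]
opening: 0.184
time: 15.27
eef_pos: [0.6395, -0.3165, 0.1153]
tcp_rot: [0.999, 0.002, 0.039, -0.002]
contact_force: [-0.3, -0.0, -4.4]
opening: 0.183
time: 15.52
eef_pos: [0.6427, -0.3204, 0.1211]
tcp_rot: [0.999, 0.001, 0.043, 0.001]
contact_force: [-0.0, -0.3, -4.2]
opening: 0.182
[ 642.7 -320.4  121.1] [  0.1  -4.9 179.9] [-0.6  0.4  1.6  0.1  1.1  0.9] [-0.  -0.3 -4.2]
```

View pics/c8.png

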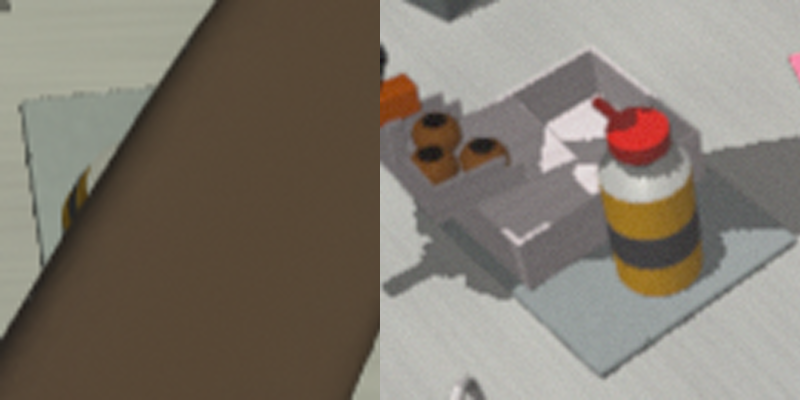

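All three bushings are in the pan, at scene-crop (435,130), (435,162) and (484,152), with the lip over the dish. I pour.

```bash
python3 -m jog '{"travel":[[-6,0,1],[-7,0,3],[-8,0,4],[-9,0,4],[-9,0,4]],"dr":[[0,-5,0],[0,-5,0],[0,-5,0],[0,-5,0],[0,-5,0]],"jaw":[255,255,255,255,255]}'
python3 -m jog '{"travel":[[-9,0,4],[-5,0,3],[0,0,0],[0,0,0],[0,0,0]],"dr":[[0,-5,0],[0,-3,0],[0,0,0],[0,0,0],[0,0,0]],"jaw":[255,255,255,255,255]}'
python3 -m jog '{"travel":[[0,0,0],[0,0,0],[0,0,0],[0,0,0],[0,0,0]],"dr":[[0,0,0],[0,0,0],[0,0,0],[0,0,0],[0,0,0]],"jaw":[255,255,255,255,255]}'
cat > d.py <<'E'
from h import *
np.set_printoptions(precision=1,suppress=True)
s=get_state();R=Ro.from_quat(s["tcp_rot"]);print(s["eef_pos"]*1000,R.as_euler('ZYX',degrees=True))
f=[]
for i in range(4): q=read_camera("scene");f.append(get_state()["contact_force"])
print("F",np.mean(f,0));c=cam("scene");cv2.imwrite("pics/_s.png",q[:,:,::-1])
for k in blobs(q,(6,100,50),(20,240,230),25):
    m=k[:,0].mean(0);w=onz(c,m,.023)*1000
    if abs(w[0]-495)<160 and abs(w[1]+318)<130:print("bronze",m,cv2.contourArea(k),w[:2]-[495,-318])
E
python3 d.py
```

```text
time: 16.03
eef_pos: [0.6029, -0.3212, 0.1376]
tcp_rot: [0.966, 0.001, 0.26, 0.002]
contact_force: [0.4, 1.0, -2.8]
opening: 0.185
time: 16.45
eef_pos: [0.5898, -0.3216, 0.1443]
tcp_rot: [0.946, 0.001, 0.325, 0.001]
contact_force: [0.9, 0.0, -1.7]
opening: 0.184
time: 16.87
eef_pos: [0.5889, -0.3204, 0.1419]
tcp_rot: [0.946, 0.001, 0.324, 0.0]
contact_force: [0.0, 0.3, -1.3]
opening: 0.184
[ 588.9 -320.4  141.9] [  0.1 -37.8 180. ]
F [ 0.2 -0.2 -1.8]
bronze [237.7 208.1] 311.0 [-17.4  74.2]
bronze [240.8 228.1] 205.0 [ 11.4 126.4]
bronze [219.1 182.7] 81.5 [-31.5 -19.7]
```

```bash
python3 -m jog '{"travel":[[6,0,6],[8,0,12],[8,0,20],[8,0,30],[0,0,35]],"dr":[[0,0,0],[0,0,0],[0,0,0],[0,0,0],[0,0,0]],"jaw":[255,255,255,255,255]}'
python3 -m jog '{"travel":[[20,0,20],[20,0,0],[20,0,0],[10,0,0],[0,0,0]],"dr":[[0,7,0],[0,7,0],[0,7,0],[0,7,0],[0,7,0]],"jaw":[255,255,255,255,255]}'
python3 d.py
python3 - <<'E'
import cv2
q=cv2.imread("pics/_s.png")
cv2.imwrite("pics/c9.png",cv2.resize(q[140:270,150:300],None,fx=4,fy=4,interpolation=cv2.INTER_CUBIC))
E
```

```text
time: 17.48
eef_pos: [0.6188, -0.3196, 0.2439]
tcp_rot: [0.947, -0.0, 0.322, -0.001]
contact_force: [0.1, -0.4, -1.6]
opening: 0.185
time: 17.9
eef_pos: [0.6894, -0.3199, 0.2653]
tcp_rot: [1.0, 0.001, 0.029, 0.0]
contact_force: [-0.8, -0.1, -1.4]
opening: 0.182
[ 689.4 -319.9  265.3] [  0.1  -3.4 180. ]
F [ 0.1 -0.  -2.1]
bronze [237.3 208.4] 311.0 [-16.4  74.3]
bronze [240.6 228. ] 206.0 [ 11.5 126. ]
bronze [219.2 182.2] 91.0 [-32.7 -21. ]
```

View pics/c9.png

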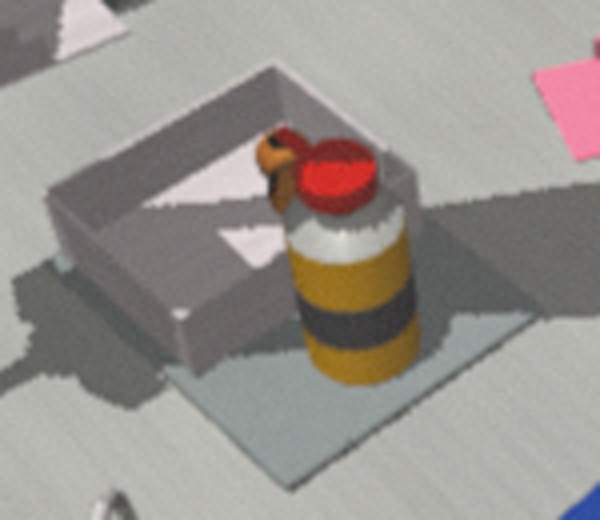

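That was my 12th picture. It shows the dish with bushings behind the can, at about crop (275,150) and (280,185). I return the scoop to the pad, then check the dish numerically from the top camera.

```bash
python3 -m jog '{"travel":[[-15,36,0],[-15,36,0],[-15,36,0],[-15,36,0],[-15,36,0]],"dr":[[0,3.4,1],[0,0,0.7],[0,0,0],[0,0,0],[0,0,0]],"jaw":[255,255,255,255,255]}'
python3 -m jog '{"travel":[[-15,36,-10],[-15,36,-15],[-15,36,-20],[-15,35,-20],[0,0,-20]],"dr":[[0,0,0],[0,0,0],[0,0,0],[0,0,0],[0,0,0]],"jaw":[255,255,255,255,255]}'
python3 -m jog '{"travel":[[0,0,-30],[0,0,-30],[0,0,-25],[0,0,-15],[0,0,0]],"dr":[[0,0,0],[0,0,0],[0,0,0],[0,0,0],[0,0,0]],"jaw":[255,255,255,255,255]}'
python3 -m jog '{"travel":[[0,0,0],[0,0,0]],"dr":[[0,0,0],[0,0,0]],"jaw":[255,255]}'
python3 - <<'E'
from h import *
np.set_printoptions(precision=1,suppress=True)
s=get_state();R=Ro.from_quat(s["tcp_rot"]);print(s["eef_pos"]*1000,R.as_euler('ZYX',degrees=True),s["contact_force"])
im=read_camera("top");c=cam("top");cv2.imwrite("pics/_t.png",im[:,:,::-1])
for k in blobs(im,(6,100,50),(20,240,230),15):
    m=k[:,0].mean(0);w=onz(c,m,.03)*1000
    if abs(w[0]-495)<110 and abs(w[1]+318)<160:print("bronze",m,cv2.contourArea(k),w[:2]-[495,-318])
E
```

```text
time: 18.52
eef_pos: [0.6098, -0.1392, 0.2634]
tcp_rot: [1.0, 0.014, 0.002, -0.001]
contact_force: [1.6, 0.3, -2.4]
opening: 0.183
time: 18.93
eef_pos: [0.5496, 0.0046, 0.1796]
tcp_rot: [1.0, 0.017, 0.001, -0.003]
contact_force: [0.9, -0.5, -2.1]
opening: 0.181
time: 19.35
eef_pos: [0.5489, -0.0002, 0.0759]
tcp_rot: [1.0, 0.015, -0.003, -0.002]
contact_force: [0.1, 0.1, -1.9]
opening: 0.18
time: 19.52
eef_pos: [0.554, -0.0009, 0.0817]
tcp_rot: [1.0, 0.015, 0.002, -0.001]
contact_force: [0.3, -0.1, -1.5]
opening: 0.185
[554.   -0.9  81.7] [   1.7   -0.3 -179.9] [ 0.3 -0.1 -1.5]
bronze [468.2 253.6] 346.5 [-43.4  -2.5]
bronze [419.5 242.2] 44.5 [ -9.6 113. ]
```

```bash
python3 -m jog '{"travel":[[-3,2,-15],[0,0,-10],[0,0,-5],[0,0,0],[0,0,0]],"dr":[[0,0.3,0],[0,0,0],[0,0,0],[0,0,0],[0,0,0]],"jaw":[255,255,255,255,255]}'
python3 -m jog '{"travel":[[0,0,-3],[0,0,0]],"dr":[[0,0,0],[0,0,0]],"jaw":[255,255]}'
python3 -m jog '{"travel":[[0,0,-3],[0,0,0]],"dr":[[0,0,0],[0,0,0]],"jaw":[255,255]}'
python3 - <<'E'
from h import *
im=cv2.imread("pics/_t.png")[:,:,::-1].copy();c=cam("top")
h=cv2.cvtColor(im,cv2.COLOR_RGB2HSV);m=cv2.inRange(h,(6,100,50),(20,240,230));m[:,:440]=0;m[:215]=0;m[300:]=0;m[:,510:]=0
cs=cv2.findContours(m,cv2.RETR_EXTERNAL,cv2.CHAIN_APPROX_NONE)[0];k=max(cs,key=cv2.contourArea);print(cv2.boundingRect(k),cv2.minAreaRect(k))
g=cv2.cvtColor(im,cv2.COLOR_RGB2GRAY)[232:275,445:500]
d=cv2.erode(m,np.ones((1,1)));dist=cv2.distanceTransform(cv2.morphologyEx(m,cv2.MORPH_CLOSE,np.ones((5,5))),cv2.DIST_L2,3)
pk=(dist==cv2.dilate(dist,np.ones((9,9))))&(dist>3.5)
for y,x in np.argwhere(pk):print((x,y),dist[y,x],(onz(c,(x,y),.03)[:2]*1000-[495,-318]).round(1))
hole=(g<60)&(m[232:275,445:500]==0);n,l,st,ce=cv2.connectedComponentsWithStats(hole.astype(np.uint8));print(st.tolist(),ce.tolist())
E
```

```text
time: 19.98
eef_pos: [0.5496, 0.0019, 0.0487]
tcp_rot: [1.0, 0.016, -0.003, -0.001]
contact_force: [-0.5, -0.7, -0.8]
opening: 0.183
time: 20.15
eef_pos: [0.5503, 0.0017, 0.0465]
tcp_rot: [1.0, 0.016, -0.002, -0.001]
contact_force: [0.1, -0.5, -0.4]
opening: 0.184
time: 20.32
eef_pos: [0.5513, 0.0018, 0.0456]
tcp_rot: [1.0, 0.015, -0.002, -0.001]
contact_force: [-1.1, 1.1, 5.2]
opening: 0.182
(453, 243, 33, 21) ((469.0, 253.0), (20.0, 32.0), 90.0)
(np.int64(465), np.int64(249)) 5.6036 [-31.7   4.1]
(np.int64(479), np.int64(254)) 6.1443 [-45.6 -28.4]
(np.int64(460), np.int64(257)) 6.0179 [-50.7  18.3]
[[0, 0, 55, 43, 2311], [24, 12, 1, 1, 1], [33, 18, 6, 6, 28], [13, 23, 6, 6, 25]] [[27.021635655560363, 20.956728688879274], [24.0, 12.0], [35.464285714285715, 20.642857142857142], [15.64, 25.76]]
```

The scoop touches the pad, and the dish holds a cluster of three bushings near dish x −32 to −51, y −28 to +18. I release and rise.

```bash
python3 -m jog '{"travel":[[0,0,0],[0,0,0],[0,0,0],[0,0,0],[0,0,0]],"dr":[[0,0,0],[0,0,0],[0,0,0],[0,0,0],[0,0,0]],"jaw":[0,0,0,0,0]}'
python3 -m jog '{"travel":[[0,0,0],[0,0,0],[0,0,0],[0,0,0],[0,0,0]],"dr":[[0,0,0],[0,0,0],[0,0,0],[0,0,0],[0,0,0]],"jaw":[0,0,0,0,0]}'
python3 -m jog '{"travel":[[0,0,15],[0,0,30],[0,0,40],[0,0,40],[0,0,40]],"dr":[[0,0,0],[0,0,0],[0,0,0],[0,0,0],[0,0,0]],"jaw":[0,0,0,0,0]}'
python3 - <<'E'
from h import *
im=read_camera("wrist");c=cam("wrist");s=get_state();print(s["eef_pos"])
for nm,lo,hi,z in(("handle",(5,170,100),(16,255,255),.093),("pad",(108,130,40),(122,255,255),.006),("cap",(0,190,90),(4,255,255),.144)):
  ks=[k for k in blobs(im,lo,hi,200)]
  for k in ks[:3]:
    w=np.array([onz(c,p,z)[:2] for p in k[:,0].astype(float)])*1000
    print(nm,cv2.boundingRect(k),[np.round(q,1).tolist() for q in cv2.minAreaRect(w.astype(np.float32))],np.round(cv2.minEnclosingCircle(w.astype(np.float32))[0],1))
E
```

```text
time: 20.73
eef_pos: [0.5501, 0.0017, 0.0435]
tcp_rot: [1.0, 0.016, -0.002, -0.001]
contact_force: [-0.5, -0.1, 0.7]
opening: 0.884
time: 21.15
eef_pos: [0.5502, 0.0017, 0.0436]
tcp_rot: [1.0, 0.016, -0.002, -0.001]
contact_force: [-0.3, 0.5, 0.6]
opening: 1.002
time: 21.57
eef_pos: [0.5497, 0.0018, 0.2101]
tcp_rot: [1.0, 0.015, -0.003, -0.001]
contact_force: [1.0, 0.2, -0.4]
opening: 0.997
[0.55480597 0.00104623 0.22080428]
handle (311, 150, 24, 131) [[554.8, -0.1], [96.8, 16.5], 1.5] [5.547e+02 1.000e-01]
pad (245, 127, 135, 231) [[503.7, 3.3], [222.2, 111.0], 6.8] [504.    3.1]
cap (120, 0, 59, 28) [[674.8, 96.5], [13.2, 30.9], 1.9] [681.4  96.7]
cap (622, 305, 18, 52) [[495.7, -203.2], [37.4, 11.0], 12.7] [ 496.9 -208.2]
cap (201, 0, 18, 43) [[672.6, 63.6], [21.0, 7.5], 10.6] [672.1  66. ]
```

```bash
python3 -m jog '{"travel":[[-9,-35,0],[-9,-35,0],[-9,-35,0],[-9,-35,0],[-9,-35,0]],"dr":[[0,0,0],[0,0,0],[0,0,0],[0,0,0],[0,0,0]],"jaw":[255,255,255,255,255]}'
python3 -m jog '{"travel":[[-9,-35,0],[0,0,0],[0,0,0],[0,0,0],[0,0,0]],"dr":[[0,0,0],[0,0,0],[0,0,0],[0,0,0],[0,0,0]],"jaw":[255,255,255,255,255]}'
python3 - <<'E'
from h import *
c=cam("wrist");s=get_state();im=read_camera("wrist");print(s["eef_pos"],s["opening"])
for k in blobs(im,(0,170,80),(6,255,255),100)[:4]:
    w=np.array([onz(c,p,.144)[:2] for p in k[:,0].astype(float)])*1000
    print("red",cv2.boundingRect(k),np.round(w.min(0),1),np.round(w.max(0),1))
for k in blobs(im,(6,100,40),(20,240,230),100)[:8]:
    m=k[:,0].mean(0);w=onz(c,m,.03)*1000
    print("bronze",cv2.boundingRect(k),cv2.contourArea(k),w[:2]-[495,-318])
E
```

```text
time: 22.03
eef_pos: [0.5046, -0.1746, 0.2086]
tcp_rot: [1.0, 0.016, -0.002, -0.001]
contact_force: [1.2, -0.9, 0.0]
opening: 0.298
time: 22.45
eef_pos: [0.4964, -0.2071, 0.2084]
tcp_rot: [1.0, 0.016, -0.002, -0.002]
contact_force: [-0.2, 0.1, -0.6]
opening: 0.0
[ 0.49643578 -0.20713911  0.20844104] 0.0004981110620882723
red (291, 203, 107, 69) [ 476.5 -251.4] [ 517.7 -189.6]
bronze (0, 56, 53, 148) 5353.0 [ 51.62554993 354.79004626]
bronze (406, 223, 93, 59) 2791.5 [-41.11993851  -2.6529013 ]
```

```bash
python3 -m jog '{"travel":[[1,-3,-15],[0,0,-20],[0,0,-15],[0,0,-5],[0,0,0]],"dr":[[0,0,0],[0,0,0],[0,0,0],[0,0,0],[0,0,0]],"jaw":[255,255,255,255,255]}'
python3 -m jog '{"travel":[[0,0,-5],[0,0,-5],[0,0,0]],"dr":[[0,0,0],[0,0,0],[0,0,0]],"jaw":[255,255,255]}'
python3 -m jog '{"travel":[[0,0,-5],[0,0,-5],[0,0,0]],"dr":[[0,0,0],[0,0,0],[0,0,0]],"jaw":[255,255,255]}'
```

```text
time: 22.92
eef_pos: [0.4965, -0.2095, 0.1519]
tcp_rot: [1.0, 0.016, -0.004, -0.002]
contact_force: [-0.3, -0.1, 0.6]
opening: -0.003
time: 23.17
eef_pos: [0.4973, -0.211, 0.1435]
tcp_rot: [1.0, 0.016, -0.002, -0.001]
contact_force: [-0.5, -0.1, -0.5]
opening: 0.001
time: 23.42
eef_pos: [0.4967, -0.211, 0.1326]
tcp_rot: [1.0, 0.015, -0.003, -0.002]
contact_force: [-0.1, 0.2, -0.6]
opening: -0.005
```

No contact yet at a reported 0.133, consistent with the ~20 mm tip offset, so I continue in small steps.

```bash
python3 -m jog '{"travel":[[0,0,-4],[0,0,-3],[0,0,0]],"dr":[[0,0,0],[0,0,0],[0,0,0]],"jaw":[255,255,255]}'
python3 -m jog '{"travel":[[0,0,-3],[0,0,0]],"dr":[[0,0,0],[0,0,0]],"jaw":[255,255]}'
python3 -m jog '{"travel":[[0,0,-3],[0,0,0]],"dr":[[0,0,0],[0,0,0]],"jaw":[255,255]}'
```

```text
time: 23.67
eef_pos: [0.4968, -0.2111, 0.1258]
tcp_rot: [1.0, 0.015, -0.003, -0.002]
contact_force: [0.4, 0.6, -1.0]
opening: 0.002
time: 23.83
eef_pos: [0.497, -0.2112, 0.1231]
tcp_rot: [1.0, 0.015, -0.002, -0.001]
contact_force: [-0.4, 0.7, -0.8]
opening: 0.006
time: 24.0
eef_pos: [0.497, -0.2111, 0.1202]
tcp_rot: [1.0, 0.016, -0.002, -0.001]
contact_force: [0.2, -0.3, -0.9]
opening: -0.006
```

```bash
python3 -m jog '{"travel":[[0,0,-3],[0,0,0]],"dr":[[0,0,0],[0,0,0]],"jaw":[255,255]}'
python3 -m jog '{"travel":[[0,0,-3],[0,0,0]],"dr":[[0,0,0],[0,0,0]],"jaw":[255,255]}'
python3 -m jog '{"travel":[[0,0,-3],[0,0,0]],"dr":[[0,0,0],[0,0,0]],"jaw":[255,255]}'
```

```text
time: 24.17
eef_pos: [0.497, -0.2111, 0.1171]
tcp_rot: [1.0, 0.016, -0.003, -0.001]
contact_force: [-0.4, 0.3, -0.2]
opening: 0.0
time: 24.33
eef_pos: [0.4975, -0.2115, 0.1149]
tcp_rot: [1.0, 0.015, -0.002, -0.001]
contact_force: [-0.8, 0.2, 3.7]
opening: 0.001
time: 24.5
eef_pos: [0.4976, -0.2115, 0.1123]
tcp_rot: [1.0, 0.015, -0.002, -0.001]
contact_force: [-0.4, 1.3, 4.8]
opening: -0.0
```

Contact came at about 0.1155. I press to the stop.

```bash
python3 -m jog '{"travel":[[0,0,-3],[0,0,-1],[0,0,0]],"dr":[[0,0,0],[0,0,0],[0,0,0]],"jaw":[255,255,255]}'
python3 -m jog '{"travel":[[0,0,-2],[0,0,-1],[0,0,0],[0,0,0]],"dr":[[0,0,0],[0,0,0],[0,0,0],[0,0,0]],"jaw":[255,255,255,255]}'
```

```text
time: 24.75
eef_pos: [0.4976, -0.2115, 0.1089]
tcp_rot: [1.0, 0.016, -0.002, -0.001]
contact_force: [-1.9, 0.9, 7.8]
opening: -0.003
time: 25.08
eef_pos: [0.4977, -0.2116, 0.107]
tcp_rot: [1.0, 0.016, -0.002, -0.001]
contact_force: [-3.8, 3.1, 10.8]
opening: -0.001
```

```bash
python3 -m jog '{"travel":[[0,0,-2],[0,0,-1],[0,0,0],[0,0,0],[0,0,0]],"dr":[[0,0,0],[0,0,0],[0,0,0],[0,0,0],[0,0,0]],"jaw":[255,255,255,255,255]}'
python3 -m jog '{"travel":[[0,0,5],[0,0,8],[0,0,20],[0,0,40],[0,0,40]],"dr":[[0,0,0],[0,0,0],[0,0,0],[0,0,0],[0,0,0]],"jaw":[255,255,255,255,255]}'
python3 -m jog '{"travel":[[0,20,20],[-10,38,0],[-10,38,0],[-10,38,0],[-10,38,0]],"dr":[[0,0,0],[0,0,0],[0,0,0],[0,0,0],[0,0,0]],"jaw":[255,255,255,255,255]}'
python3 -m jog '{"travel":[[-10,38,0],[-10,38,0],[0,38,0],[0,0,0],[0,0,0]],"dr":[[0,0,0],[0,0,0],[0,0,0],[0,0,0],[0,0,0]],"jaw":[255,255,255,255,255]}'
python3 - <<'E'
from h import *
s=get_state();print(s["eef_pos"],s["contact_force"])
i0=cv2.imread("pics/top0.png")[:,:,::-1].copy();c=cam("top");im=read_camera("top");sc=read_camera("scene");s0=cv2.imread("pics/scene0.png")[:,:,::-1].copy();q=cam("scene")
def red(i,cc,z,ctr,r):
    for k in blobs(i,(0,180,90),(5,255,255),60):
        w=onz(cc,k[:,0].mean(0),z)[:2]*1000
        if np.linalg.norm(w-ctr)<r:print("  red",w.round(1),cv2.boundingRect(k))
for n,a,cc in(("top0",i0,c),("top",im,c),("scene0",s0,q),("scene",sc,q)):
    print(n);red(a,cc,.144,[496,-220],60);red(a,cc,.08,[685,108],60)
    for k in blobs(a,(5,190,120),(16,255,255),60):
        w=np.array([onz(cc,p,.093)[:2] for p in k[:,0].astype(float)])*1000
        if np.linalg.norm(w.mean(0)-[555,0])<60:print("  handle",[np.round(v,1).tolist() for v in cv2.minAreaRect(w.astype(np.float32))])
for k in blobs(im,(6,100,50),(20,240,230),30):
    w=onz(c,k[:,0].mean(0),.03)[:2]*1000-[495,-318]
    if abs(w).max()<90:print("bronze",cv2.contourArea(k),cv2.boundingRect(k),w.round(1))
for n,(x,y,w,h) in dict(ind=(305,122,48,70),gim=(360,140,40,45),pit=(272,145,32,42)).items():
    print(n,np.abs(im[y:y+h,x:x+w].astype(int)-i0[y:y+h,x:x+w]).mean().round(2))
E
```

```text
time: 25.5
eef_pos: [0.4977, -0.2116, 0.1069]
tcp_rot: [1.0, 0.016, -0.002, -0.001]
contact_force: [-9.5, 6.0, 23.5]
opening: 0.002
time: 25.92
eef_pos: [0.4957, -0.2103, 0.2133]
tcp_rot: [1.0, 0.015, -0.004, -0.003]
contact_force: [0.8, -0.3, 0.5]
opening: 0.0
time: 26.33
eef_pos: [0.4563, -0.0379, 0.2342]
tcp_rot: [1.0, 0.015, -0.002, -0.001]
contact_force: [-0.1, -0.1, 1.1]
opening: 0.002
time: 26.75
eef_pos: [0.4366, 0.0765, 0.2342]
tcp_rot: [1.0, 0.018, -0.002, -0.001]
contact_force: [0.1, 0.1, -0.1]
opening: -0.001
[0.43659856 0.07645964 0.23421146] [ 0.10529658  0.05228395 -0.05097587]
top0
  red [ 495.5 -216.7] (421, 219, 29, 18)
  red [692.2 112.3] (278, 154, 15, 15)
  handle [[552.4, 0.2], [92.7, 16.3], 1.5]
top
  red [ 495.5 -216.7] (421, 219, 29, 18)
  red [692.2 112.3] (278, 154, 15, 15)
  handle [[547.6, 2.0], [92.6, 16.7], 1.3]
scene0
  red [ 499.  -211.5] (220, 172, 24, 18)
  red [696.5 126. ] (240, 356, 33, 47)
  handle [[557.5, 2.5], [96.8, 19.5], 4.7]
scene
  red [ 499.8 -213.2] (219, 172, 24, 18)
  red [696.1 124.7] (240, 356, 33, 47)
  handle [[552.7, 4.5], [97.9, 19.6], 4.4]
bronze 346.5 (453, 243, 33, 21) [-43.4  -2.5]
ind 3.31
gim 3.53
pit 3.26
```

```bash
python3 -c "
from plant import *
print(get_state()['time'],get_state()['dq'].round(3)); print(sign_off())"
```

```text
26.85 [-0.031  0.003 -0.006  0.001 -0.     0.001]
the job is handed in; nothing more can be done
None
```

I handed the job in at 26.9 s of the 72 s. No verdict is reported, so what follows rests on my own checks.

**What I did**
- **Grip:** The first grip closed on nothing. The real fingertips sit about 20–28 mm behind the reported tool point, so I gripped again about 20 mm lower.
- **Scooping:** I pushed the pan under the three bushings against the leaning tray wall, tipped the mouth up, and carried them over. A picture showed all three in the pan above the dish before I tipped them in from low.
- **Scoop and cap:** I set the scoop back on the pad, pressed the cap to its stop, and let it spring back. The force reached 23 N with no further travel.

**Last checks**
- **Bushings:** The top camera shows one bronze cluster in the dish, about 2.8 times the area of a single bushing. It is well inside the walls, at roughly x −32 to −51 mm and y −28 to +18 mm. Nothing bronze was left in the tray, and the wrist force fell back to the empty-scoop value.
- **Cap:** It appears at the same pixels in the top view as at the start.
- **Scoop:** It lies about 6 mm from the middle of the pad, right way up, with the same outline as at the start.
- **Bystanders:** The pitot cover is at the same pixels as at the start. The indicator and gimbal regions changed only by image noise.
- **Robot:** The gripper is clear of everything.

**Less certain**
- **Third bushing:** I count it mainly from area, and it seems to lie on its side. The wrist camera saw a smaller bronze area, about 2.2 bushings, probably because the spout hid part of it.
- **Pictures:** I had used all 12, so these last checks are numeric only.

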